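# Unload the thermal-pad press stack

### The job

The thermal pads have set, so take the press stack on the jig apart from the top, one thing at a time, and set each down in its own place without dropping it: the round weight in its cup, the small heat sink in the small nest, the pressure plate flat between the pegs of its rest, and the large heat sink in the large nest. Each must lie flat and fully home in its place, long side along the long side of the place. Keep the heat sinks upright, and leave the open computer shell where it is.

Things in the scene. Friction and masses are not known exactly. Their poses are not given: they have to be found in the camera images.
- press_weight: Turned steel weight on top of the stack, 300 g: body 36 mm across and 28 mm high, a narrow neck (13 mm across), and above it a grip knob 24 mm across whose straight side runs from 37 to 51 mm above the underside; 54 mm high overall. Origin at the centre of its underside, z up.
- small_heat_sink: Dark pin-fin heat sink, 44 x 56 mm (x, y) and 24 mm high, 100 g, lying on the pressure plate under the weight. Its sides can be gripped across x (44 mm) as plain walls, its pin tops are a flat top. Origin at the centre of its underside, z up, y along its long side.
- pressure_plate: Flat steel plate, 54 x 120 mm (x, y), 12 mm thick, 350 g; in the middle of each short end an open slot, 12 mm wide and 13 mm deep, through which a guide pin of the jig stands with 3 mm of play. Lies on the large heat sink, carries the small one. Grip across x (54 mm). Origin: centre of underside, z up, y along its long side.
- large_heat_sink: Bright straight-fin heat sink, 68 mm wide (x), 30 mm high, 300 g; finned body 94 mm long (y), plus 5 mm thick ears at the foot of both ends, 120 mm overall, with 12 mm slots for the jig's pins. Lies on the jig under the pressure plate and shows 7 mm on either side of it. Outer fins can be gripped across x as plain walls. Origin: centre of underside, z up, y along its long side.
- press_jig: Jig that carries the stack: aluminium base 84 x 136 mm (x, y), top 14 mm above its origin, two upright guide pins of 6 mm diameter at y = -53 and +53 mm whose tips stand 60 mm above its origin. Fixed. Origin at the centre of its underside on the trolley top; y along its long side.
- weight_cup: Grey round plastic cup for the weight, foot 68 mm across, mouth 55 mm outside and 46 mm inside; its inner floor is 8 mm and its rim 18 mm above its origin. Fixed. Origin at the centre of its underside on the trolley top.
- small_nest: Small black nest, base 66 x 96 mm (x, y), four L-shaped corners leaving a pocket of 54 x 66 mm for the small heat sink; floor 8 mm and corner tops 19 mm above its origin; between the corners each long side of the pocket is open (46 mm along y) for the fingers. Fixed. Origin: centre of underside on the trolley top; y along its long side.
- plate_rest: Rest for the pressure plate: aluminium base 80 x 136 mm (x, y), 4 mm thick; two grey cross bars at y = -34 and +34 mm, tops 14 mm above its origin; four steel pegs, tips 30 mm up, 64 mm clear between them in x; an end stop at each short end, 24 mm high, 130 mm between. The plate lies on the bars, 50 mm of y between them free. Fixed. Origin: centre of underside; y along its long side.
- large_nest: Large black nest, base 90 x 142 mm (x, y), with four L-shaped corners that leave a pocket of 78 x 130 mm for the large heat sink; floor 8 mm and corner tops 19 mm above its origin; the long sides are open for 92 mm between the corners, for the fingers. Fixed. Origin at the centre of its underside on the trolley top; y along its long side.
- computer_shell: Open black lower shell of a small computer, board and fan inside, 92 x 143 x 42 mm, loose; a bystander to be left where it is. Origin at the centre of its underside, y along its long side.

How it is judged:
By the outcome, as a careful person would: the job done as asked, in the order asked, and still so for the second after the job is handed in, with the robot touching nothing.
It also fails if it takes over 104 s, if anything falls off the work surface, if the arm or the gripper's body presses on something with over 40 N, if the wrist force passes 120 N, or if a joint passes its speed limit or range.

### The arm

A 7-joint arm with a two-finger parallel gripper is mounted at the origin on a cart in front of the work surface, level with it; the furniture and walls round the work are solid. World frame = base frame: x ahead of the robot, y to its left, z up, the work surface at z = 0. Lengths are in m, angles in rad, forces in N, time in s.
With the tool pointing down it reaches from about 0.4 to 0.85 m from the base axis. Payload 10.4 kg.
Tool frame: the origin (TCP) lies at the very end of the fingers, on their centre line; the grasp point (between the pads) lies r.tcp_to_grasp behind it (r.tcp_to_grasp is the distance from the TCP to the grasp point, in m); z points along the fingers, y is the line along which they close (so a half turn about z gives the same grasp; the last joint's range is limited). The gripper opens to 87 mm and grips with 3 to 60 N. Pads are 19 mm wide; open, the fingers measure 117 mm over their backs; the gripper's body (75 mm by 190 mm) begins 51 mm behind the grasp point.
Start: joints at [1.138, 0.332, -0.065, 1.46, 0.022, 1.35, -0.088], TCP at [0.249, -0.573, 0.223] pointing down, gripper open.
Joint ranges: [-2.6, 2.6], [-0.5, 2.12], [-1.47, 1.34], [0.16, 2.42], [-1.27, 4.41], [0.06, 2.06], [-2.6, 2.6]. Speed limits (rad/s): [2.22, 2.22, 2.79, 2.79, 3.14, 3.14, 3.14].

### API

Orientations are given as a unit quaternion [x, y, z, w].
In Python, from bench import monitor, cams, ticket, r gives the robot as it stands.
- The arm moves only by the shell command python3 -m crank 'ROWS' [OPENING] [FORCE]. ROWS is a JSON object whose one key "steps" holds a list of rows, each a list of 2 entries, a list of its own where there are three numbers: the shift along the world's x, y, z in units of 25 mm (1.0 is 25 mm), then the turn, a rotation vector about the world's x, y, z in units of 5 degrees (1.0 is 5 degrees). In form: {"steps": [[[x, y, z], [ax, ay, az]], ...]}. A call has 1 to 10 rows; each row shifts and turns the commanded pose from where the row before left it; what a row does not reach is not made up. A row lasts 1/12 s, in which the tool goes at most 41.7 mm and 7.16 degrees, less where a joint would pass 70% of its speed; a pose out of reach is approached as far as the arm can. A call is refused whole if a number of a shift passes 1 or a number of a turn 1, either way. A call with a gripper value outside its range is refused whole. OPENING is the finger opening in mm, from 0 to 87, set as the call begins (- or left out, the last holds). The fingers move at their own pace and stop on an object; FORCE is the grip in N (left out, the last holds). Time passes only in rows, so rows that do not move let the fingers close. It gives the time, the measured TCP pose, the force, the opening and the grip force at its end, in the units of the state.
- monitor.read_state(): the state, without advancing time (a new reading comes with each control period).
- cams.camera(name): name is "side" or "top"; returns a dict with "pixels" (480x640x3 uint8, blue, green, red), "z_map" (480x640 float32, m along the optical axis (not along the pixel's ray), 0 where there is no reading), "vfov" (degrees; the focal length in pixels is half the picture's height over the tangent of half this angle, whatever the lens; pixels are square), "cx", "cy" (the principal point, pixels), "T" (4x4, takes a point from camera to world coordinates). Camera axes: x right, y up, looking along -z (the intrinsics and any distortion apply to the point x, -y, -z); pixel columns grow to the right and rows downward; lengths in m; the calibration is good to about 2 mm. A picture is of the moment at which its call begins.
- ticket.close_job(): hands the job in; it is judged then, once.
The state is a dict: "time": time; "joint_positions": joint angles; "joint_vel": joint speeds; "joint_torque": joint torques, N m; "ee_pos": TCP position; "eef_rot": TCP orientation; "ft_force": force on the tool from outside, world axes, zero at the start; "torque": the same for the moment, N m; "width": finger opening in m; "grip_force": force on a finger pad.
Only numpy, scipy, OpenCV 4.12 (cv2) and the standard library are available. Lean on these libraries where they do the work, as an engineer would, in place of code of your own. Each camera call takes 0.05 s, during which the arm holds its last target. There are 200 camera calls.

## Working session

There is one attempt and no reset: what is moved stays moved. The work goes in short steps, Python scripts to look and compute and a shell command to move; the robot and the scene stay as the last step left them, time stands still between calls to the robot, and variables do not carry over. Pictures are saved under pics/ and viewed, at most 14 in all, crops included, and the job is handed in when it is done.

```bash
mkdir -p pics; ls; python3 - <<'E'
from bench import monitor,cams,r
import cv2,numpy as np
print(monitor.read_state(), r.tcp_to_grasp)
for n in("top","side"):
    c=cams.camera(n); cv2.imwrite(f"pics/{n}0.png",c["pixels"]); np.savez(f"{n}0.npz",**c)
    print(n,[k for k in c],c["vfov"],c["cx"],c["cy"],np.round(c["T"],4).tolist(),{k:v for k,v in c.items() if k not in("pixels","z_map","T")}, (c["z_map"]>0).mean())
E
```

```text
pics
{'time': 0.0, 'joint_positions': array([ 1.13836617,  0.33286876, -0.06470484,  1.46095473,  0.02160272,
        1.34987413, -0.08848609]), 'joint_vel': array([ 0.00128073, -0.00099683,  0.00049496,  0.00216903, -0.00080253,
        0.00023714,  0.00029459]), 'joint_torque': array([ 5.12254303e-05, -6.23249888e+01,  2.45352031e-02, -3.89891553e+01,
       -6.12494652e-02,  3.98023822e-02,  1.11802201e-04]), 'ee_pos': array([ 0.24887652, -0.57289075,  0.22174949]), 'eef_rot': array([ 9.79073920e-01,  2.03503717e-01, -1.75594402e-04, -6.82428882e-04]), 'ft_force': array([ 0.13495369, -0.27566162,  0.66967868]), 'torque': array([ 0.02298694, -0.02514803, -0.04063008]), 'grip_force': 0.0, 'width': 0.08707244519122855} 0.0187
top ['pixels', 'z_map', 'vfov', 'cx', 'cy', 'T'] 44.76884983780472 307.97595752298554 246.95047660057497 [[0.0066, 0.9984, -0.0565, 0.4807], [-1.0, 0.007, 0.0063, -0.0007], [0.0066, 0.0564, 0.9984, 1.0555], [0.0, 0.0, 0.0, 1.0]] {'vfov': 44.76884983780472, 'cx': 307.97595752298554, 'cy': 246.95047660057497} 0.9959375
side ['pixels', 'z_map', 'vfov', 'cx', 'cy', 'T'] 55.07338800096007 318.08652660819376 242.4836830106296 [[-0.8244, 0.198, -0.5303, 0.1077], [-0.5661, -0.2929, 0.7706, 0.6514], [-0.0027, 0.9354, 0.3535, 0.3731], [0.0, 0.0, 0.0, 1.0]] {'vfov': 55.07338800096007, 'cx': 318.08652660819376, 'cy': 242.4836830106296} 0.9959342447916667
```

View pics/top0.png

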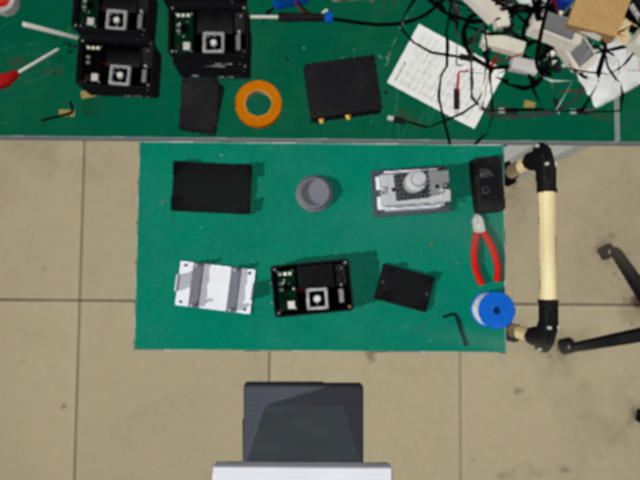

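View pics/side0.png

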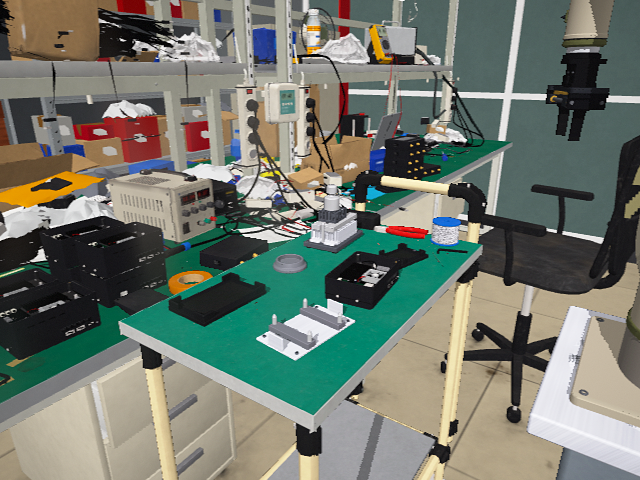

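The top view shows the large nest at (212,187), cup (314,193), jig with the stack (412,191), plate rest (215,287), shell (312,288) and small nest (405,286). The side view agrees: the weight sits on top of the stack at about (332,185).

```bash
cat > h.py <<'E'
import numpy as np,cv2
def cloud(c):
    f=240/np.tan(np.radians(float(c["vfov"])/2)); v,u=np.mgrid[:480,:640]
    z=c["z_map"].astype(float); P=np.stack([(u-c["cx"])/f*z,-(v-c["cy"])/f*z,-z],-1)
    T=c["T"]; return P@T[:3,:3].T+T[:3,3]
def rect(xy):
    (x,y),(w,h),a=cv2.minAreaRect((xy*1000).astype(np.float32))
    if w>h: w,h,a=h,w,a+90   # h long; long side dir = a+90
    a=(a+90+90)%180-90
    return [round(float(q),1) for q in (x,y,w,h,a)]   # mm, long-axis angle from world x in deg
E
python3 - <<'E'
import numpy as np,cv2
from h import *
c=np.load("top0.npz"); P=cloud(c); I=c["pixels"]
print("table z", [round(P[v,u,2],4) for u,v in((260,240),(160,330),(480,150),(360,240))])
B={"lnest":(160,150,265,225),"cup":(285,165,345,220),"jig":(360,155,460,225),"rest":(160,250,265,325),"shell":(265,250,362,325),"snest":(366,255,445,320)}
for n,(a,b,e,d) in B.items():
    Q=P[b:d,a:e].reshape(-1,3); 
    h=np.histogram(Q[:,2]*1000,bins=np.arange(-4,120,4))
    print(n,"hist",{int(k):int(m) for k,m in zip(h[1],h[0]) if m>8})
    for t in (.003,.006,.012,.016,.022):
        m=Q[Q[:,2]>t]
        if len(m)>20: print("  >",t,len(m),rect(m[:,:2]),"mean",np.round(m.mean(0)*1000,1))
for lo,hi in((.006,.02),(.03,.05),(.05,.061),(.062,.073),(.075,.1),(.1,.13)):
    a,b,e,d=B["jig"];Q=P[b:d,a:e].reshape(-1,3);m=Q[(Q[:,2]>lo)&(Q[:,2]<hi)]
    if len(m)>5: print("jig",lo,hi,len(m),rect(m[:,:2]),np.round(m.mean(0)*1000,1))
t=cv2.resize(I[150:325,160:460],None,fx=2.66,fy=2.66,interpolation=cv2.INTER_CUBIC)
cv2.imwrite("pics/crop1.png",t)
s=np.load("side0.npz")["pixels"][160:380,150:390]
cv2.imwrite("pics/crop2.png",cv2.resize(s,None,fx=2.7,fy=2.7,interpolation=cv2.INTER_CUBIC))
E
```

```text
table z [np.float64(0.0004), np.float64(-0.0024), np.float64(-0.0045), np.float64(-0.0013)]
lnest hist {-4: 1519, 0: 2252, 4: 1322, 8: 2217, 12: 223, 16: 169, 20: 98}
  > 0.003 4333 [628.7, 115.9, 185.9, 327.7, 67.8] mean [646.7 167.7  15.1]
  > 0.006 3671 [582.9, 134.5, 181.6, 286.1, 20.5] mean [646.3 168.1  17.1]
  > 0.012 518 [613.4, 103.9, 137.4, 308.8, 62.2] mean [639.5 164.2  66.7]
  > 0.016 295 [613.4, 103.9, 137.4, 308.8, 62.2] mean [633.7 155.1 107.2]
  > 0.022 45 [611.5, 102.5, 129.8, 306.8, 61.2] mean [556.3  72.6 596.6]
cup hist {-4: 825, 0: 1277, 4: 388, 8: 466, 12: 97, 16: 160, 20: 51}
  > 0.003 1325 [585.4, -19.1, 107.5, 209.0, 0.5] mean [637.6 -17.   19.2]
  > 0.006 1018 [584.5, -14.3, 66.7, 208.0, -1.0] mean [636.4 -16.2  23.7]
  > 0.012 320 [577.9, 1.2, 57.6, 185.6, -16.2] mean [631.6 -15.9  56.2]
  > 0.016 223 [574.3, -21.4, 55.9, 183.3, 4.5] mean [629.7 -15.4  74.6]
  > 0.022 22 [568.3, -21.0, 50.2, 172.7, 3.2] mean [550.7 -11.2 586.1]
jig hist {-4: 1163, 0: 2028, 4: 200, 8: 90, 12: 510, 16: 308, 20: 118, 24: 36, 28: 51, 32: 38, 36: 45, 40: 74, 44: 137, 48: 37, 52
[... 1692 characters left out ...]
3   27.4]
  > 0.012 290 [485.0, -116.4, 64.6, 222.4, 75.9] mean [ 470.6 -161.3  128. ]
  > 0.016 186 [486.0, -112.4, 64.6, 214.0, 75.9] mean [ 470.2 -150.1  192.2]
  > 0.022 49 [485.2, -111.8, 60.5, 214.1, 76.5] mean [474.5 -71.3 676.1]
jig 0.006 0.02 927 [643.4, -193.0, 106.8, 158.9, -88.0] [ 632.7 -173.8   14.9]
jig 0.03 0.05 346 [642.2, -189.1, 68.3, 117.7, -85.7] [ 635.6 -185.    41.7]
jig 0.05 0.061 1220 [641.9, -190.0, 54.8, 120.5, -85.6] [ 638.6 -192.9   56.9]
jig 0.062 0.073 182 [643.7, -188.4, 47.2, 106.9, -88.8] [ 637.4 -177.2   66.3]
jig 0.075 0.1 274 [643.7, -182.3, 44.2, 56.2, -83.6] [ 639.1 -178.4   82.2]
jig 0.1 0.13 212 [644.3, -180.9, 31.4, 34.9, 51.3] [ 641.1 -177.5  109.8]
```

View pics/crop1.png

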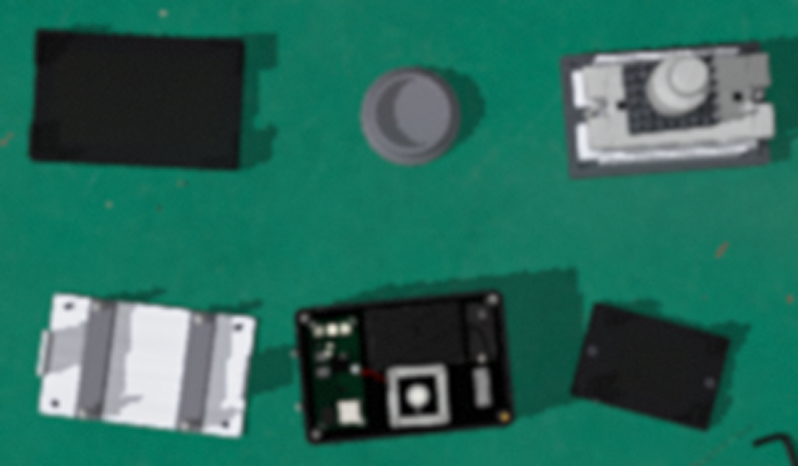

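View pics/crop2.png

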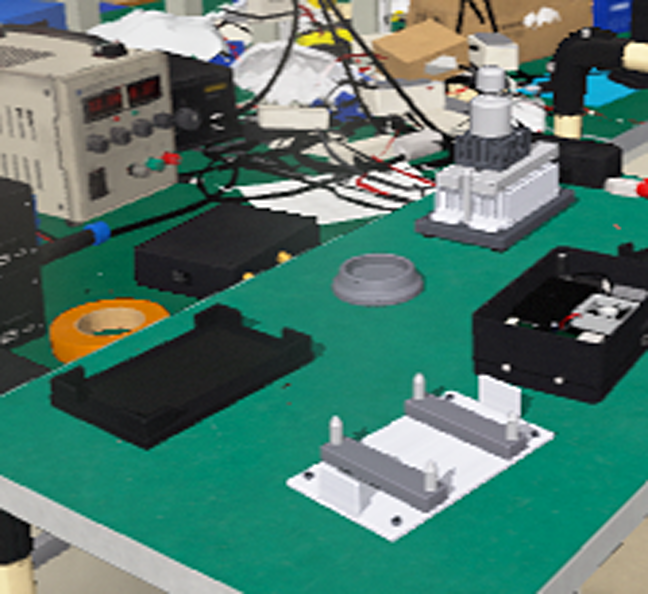

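The crops confirm: black nests without marks, a light rest with grey bars and pegs, and the stack complete with the weight off-centre on the small sink (crop px ~ (685,80)). Depth has spikes, so I'll filter by height and colour.

```bash
cat >> h.py <<'E'
def pts(c,box,lo,hi,dark=None):
    d=dict(c); d["z_map"]=cv2.medianBlur(c["z_map"],3); P=cloud(d)
    a,b,e,f=box; I=c["pixels"][b:f,a:e].max(-1); Q=P[b:f,a:e]
    m=(Q[...,2]>lo)&(Q[...,2]<hi)
    if dark is not None: m&=I<dark
    n,l,s,_=cv2.connectedComponentsWithStats(m.astype(np.uint8),connectivity=8)
    for i in range(1,n):
        if s[i,4]<6: m[l==i]=0
    return Q[m]
def circ(xy):
    A=np.c_[2*xy,np.ones(len(xy))]; s=np.linalg.lstsq(A,(xy**2).sum(1),rcond=None)[0]
    return np.round(1000*np.r_[s[:2],np.sqrt(s[2]+s[0]**2+s[1]**2)],1)
def inbox(c,x0,x1,y0,y1,lo,hi,dark=None):
    Q=pts(c,(0,0,640,480),lo,hi,dark); return Q[(Q[:,0]>x0)&(Q[:,0]<x1)&(Q[:,1]>y0)&(Q[:,1]<y1)]
E
python3 - <<'E'
from h import *
R={"lnest":(.58,.72,.08,.26),"snest":(.41,.53,-.24,-.11),"rest":(.4,.54,.07,.25),"jig":(.58,.71,-.27,-.1),"cup":(.58,.7,-.07,.04)}
for n in("top","side"):
    c=dict(np.load(n+"0.npz")); print(n)
    for k,L in {"lnest":[(.003,.013,60),(.014,.024,60),(.003,.024,60)],"snest":[(.003,.013,60),(.014,.024,60),(.003,.024,60)],
      "rest":[(.002,.008,None),(.01,.017,None),(.019,.035,None),(.026,.035,None)],"jig":[(.009,.018,None),(.036,.048,None),(.051,.06,None),(.074,.084,None),(.1,.112,None),(.128,.138,None)],"cup":[(.014,.022,None),(.003,.022,None)]}.items():
        for lo,hi,d in L:
            q=inbox(c,*R[k],lo,hi,d)
            if len(q)>8: print(k,lo,hi,len(q),rect(q[:,:2]),"mean",np.round(q.mean(0)*1000,1),"med z",round(1000*np.median(q[:,2]),1), circ(q[:,:2]) if k=="cup" else "")
E
```

```text
top
lnest 0.003 0.013 3576 [648.1, 168.3, 90.8, 140.1, 87.7] mean [646.9 168.5   8.8] med z 8.9 
lnest 0.014 0.024 255 [646.8, 168.2, 87.1, 138.3, 88.1] mean [645.5 164.2  18. ] med z 18.2 
lnest 0.003 0.024 3842 [648.1, 168.3, 90.8, 140.1, 87.7] mean [646.8 168.2   9.5] med z 9.0 
snest 0.003 0.013 1761 [469.2, -180.7, 65.6, 98.2, 75.7] mean [ 469.  -179.7    8.8] med z 8.8 
snest 0.014 0.024 161 [469.4, -179.4, 63.9, 75.8, 75.1] mean [ 469.1 -179.9   18.2] med z 18.4 
snest 0.003 0.024 1928 [469.2, -180.7, 65.7, 98.1, 75.7] mean [ 469.1 -179.7    9.6] med z 8.9 
rest 0.002 0.008 2476 [474.9, 158.2, 121.6, 161.8, -82.5] mean [468.2 160.1   4.6] med z 4.6 
rest 0.01 0.017 888 [469.2, 171.9, 79.8, 109.3, 83.4] mean [468.  161.5  14.2] med z 14.3 
rest 0.019 0.035 111 [468.2, 160.8, 76.5, 136.6, 84.8] mean [467.9 164.6  23.9] med z 23.0 
rest 0.026 0.035 16 [468.1, 161.1, 3.9, 103.3, -50.3] mean [464.3 165.5  27.8] med z 27.6 
jig 0.009 0.018 798 [643.5, -189.8, 84.6, 137.6, -85.4] mean [ 633.  -174.8   14.6] med z 14.8 
jig 0.036 0.048 269 [642.0, -183.5, 68.2, 105.8, -86.0] mean [ 64
[... 1649 characters left out ...]
med z 13.8 
jig 0.036 0.048 222 [620.0, -179.6, 56.4, 124.9, 64.5] mean [ 620.  -171.2   42.1] med z 42.3 
jig 0.051 0.06 291 [640.2, -190.8, 55.2, 119.8, -85.9] mean [ 628.7 -168.4   55.4] med z 55.7 
jig 0.074 0.084 157 [641.4, -183.9, 42.0, 57.6, -84.6] mean [ 635.2 -172.    78.6] med z 78.9 
jig 0.1 0.112 100 [642.7, -179.4, 26.6, 33.6, 38.4] mean [ 640.1 -175.   106.3] med z 106.7 
jig 0.128 0.138 45 [643.3, -182.2, 19.5, 20.1, 1.0] mean [ 642.3 -179.3  131.9] med z 132.3 
cup 0.014 0.022 151 [637.5, -16.2, 53.5, 54.5, 58.5] mean [635.5 -14.7  16.3] med z 16.4 [637.  -16.4  25.8]
cup 0.003 0.022 494 [635.2, -13.6, 60.9, 61.7, 76.1] mean [633.2 -11.7  11.1] med z 10.4 [635.  -13.9  26.3]
```

```bash
python3 - <<'E'
from h import *
c=dict(np.load("top0.npz"));P=cloud(c)
for u,v in((547,180),(547,250),(547,320),(515,165),(487,183),(492,310),(480,250)): print(u,v,np.round(np.median(P[v-2:v+3,u-2:u+3].reshape(-1,3),0),3))
E
sed -n 1,5p /dev/null; python3 -m crank '{"steps":[[[0,0,1],[0,0,0]],[[0,0,1],[0,0,0]],[[0,0,1],[0,0,0]]]}' 60 20
```

```text
547 180 [ 0.645 -0.393  0.121]
547 250 [ 0.532 -0.393  0.117]
547 320 [ 0.419 -0.391  0.119]
515 165 [ 0.692 -0.385  0.004]
487 183 [ 0.654 -0.324  0.031]
492 310 [ 0.431 -0.324  0.049]
480 250 [ 0.537 -0.32   0.001]
time: 0.35
ee_pos: [0.2488, -0.5728, 0.2978]
eef_rot: [0.979, 0.203, -0.0, -0.001]
ft_force: [-0.4, -0.3, 0.1]
width: 0.0741
grip_force: 0.0
```

```bash
python3 -m crank '{"steps":[[[0.9,0.9,0],[0,0,0.9]],[[0.9,0.9,0],[0,0,0.9]],[[0.9,0.9,0],[0,0,0.9]],[[0.9,0.9,0],[0,0,0.9]],[[0.9,0.9,0],[0,0,0.9]],[[0.9,0.9,0],[0,0,0.9]],[[0.9,0.9,0],[0,0,0.9]],[[0.9,0.9,0],[0,0,0.9]],[[0.9,0.9,0],[0,0,0.9]],[[0.9,0.9,0],[0,0,0.9]]]}'; python3 -m crank '{"steps":[[[0.9,0.9,0],[0,0,0.9]],[[0.9,0.9,0],[0,0,0.9]],[[0.9,0.9,0],[0,0,0.9]],[[0.9,0.9,0],[0,0,0.9]],[[0.9,0.9,0],[0,0,0.6]],[[0.9,0.9,0],[0,0,0.6]],[[0.5,0.4,0],[0,0,0.4]],[[0,0,0],[0,0,0]]]}'
cat >> h.py <<'E'
def go(x,y,z,th):
    "units of shift and turn left to TCP target (mm) with closing line at angle th deg"
    from bench import monitor
    from scipy.spatial.transform import Rotation as R
    s=monitor.read_state(); p=np.array(s["ee_pos"])*1000; M=R.from_quat(s["eef_rot"]).as_matrix()
    n=R.from_quat(s["eef_rot"]); yy=np.array([np.cos(np.radians(th)),np.sin(np.radians(th)),0])
    if yy@M[:,1]<0: yy=-yy
    zz=np.array([0,0,-1.]); D=R.from_matrix(np.c_[np.cross(yy,zz),yy,zz])*n.inv()
    print("t",round(s["time"],2),"p",p.round(1),"shift",((np.array([x,y,z])-p)/25).round(2),"turn",(D.as_rotvec(degrees=True)/5).round(2),"F",np.round(s["ft_force"],1),"w",round(s["width"]*1000,1),"g",round(float(s["grip_force"]),1))
E
python3 -c "
from h import *; go(645,-182.4,112,4.6)"
```

```text
time: 1.18
ee_pos: [0.4748, -0.347, 0.2973]
eef_rot: [0.826, 0.564, -0.0, -0.0]
ft_force: [-0.8, -0.6, -0.8]
width: 0.0601
grip_force: 0.0
time: 1.85
ee_pos: [0.6236, -0.1987, 0.2964]
eef_rot: [0.676, 0.737, 0.001, -0.001]
ft_force: [0.3, 0.3, -0.3]
width: 0.06
grip_force: 0.0
t 1.85 p [ 623.6 -198.7  296.4] shift [ 0.86  0.65 -7.37] turn [-0.03 -0.01 -0.07] F [ 0.3  0.3 -0.3] w 60.0 g 0.0
```

```bash
python3 -m crank '{"steps":[[[0.5,0.4,0],[0,0,0]],[[0.36,0.25,-0.9],[0,0,0]],[[0,0,-1],[0,0,0]],[[0,0,-1],[0,0,0]],[[0,0,-1],[0,0,0]],[[0,0,-1],[0,0,0]],[[0,0,-0.8],[0,0,0]],[[0,0,0],[0,0,0]],[[0,0,0],[0,0,0]]]}'
python3 - <<'E'
from h import *; go(645,-182.4,112,4.6)
from bench import cams
for n in("top","side"):
    c=cams.camera(n);cv2.imwrite(f"pics/{n}1.png",c["pixels"])
    if n=="side": cv2.imwrite("pics/s1.png",cv2.resize(c["pixels"][100:280,230:450],None,fx=2.5,fy=2.5))
E
```

```text
time: 2.6
ee_pos: [0.642, -0.1878, 0.1545]
eef_rot: [0.679, 0.734, -0.001, -0.001]
ft_force: [0.3, -0.1, 1.2]
width: 0.0599
grip_force: 0.0
t 2.6 p [ 642.  -187.8  154.5] shift [ 0.12  0.22 -1.7 ] turn [-0.   -0.02  0.04] F [ 0.3 -0.1  1.2] w 59.9 g 0.0
```

View pics/s1.png

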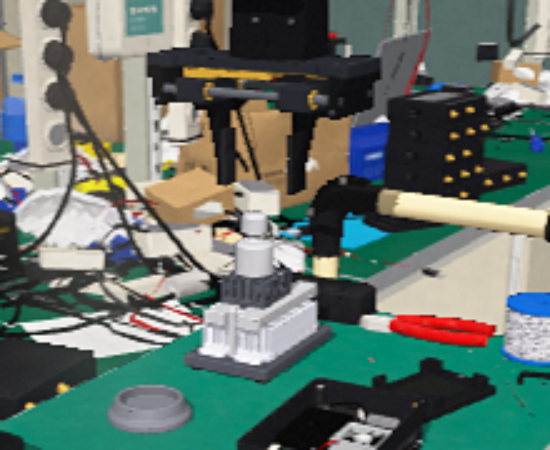

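The open fingers straddle the axis of the knob (crop px ~ (258,210)), still about 20 mm above it.

```bash
python3 -m crank '{"steps":[[[0.12,0.22,0],[0,0,0]],[[0,0,-0.6],[0,0,0]],[[0,0,-0.6],[0,0,0]],[[0,0,-0.46],[0,0,0]],[[0,0,0],[0,0,0]],[[0,0,0],[0,0,0]]]}'; python3 -c "
from h import *; go(645,-182.4,112,4.6)"
```

```text
time: 3.2
ee_pos: [0.6461, -0.1813, 0.1138]
eef_rot: [0.679, 0.734, 0.0, -0.0]
ft_force: [-0.1, -0.7, -0.2]
width: 0.0601
grip_force: 0.0
t 3.2 p [ 646.1 -181.3  113.8] shift [-0.04 -0.04 -0.07] turn [-0.   -0.    0.02] F [-0.1 -0.7 -0.2] w 60.1 g 0.0
```

```bash
python3 -m crank '{"steps":[[[-0.03,-0.04,-0.06],[0,0,0]],[[0,0,0],[0,0,0]],[[0,0,0],[0,0,0]],[[0,0,0],[0,0,0]],[[0,0,0],[0,0,0]],[[0,0,0],[0,0,0]],[[0,0,0],[0,0,0]],[[0,0,0],[0,0,0]]]}' 15 30; python3 -c "
from h import *; go(645,-182.4,112,4.6)"
```

```text
time: 3.87
ee_pos: [0.6454, -0.1825, 0.1122]
eef_rot: [0.679, 0.734, 0.0, 0.0]
ft_force: [-0.1, 0.2, 0.2]
width: 0.0228
grip_force: 30.0
t 3.87 p [ 645.4 -182.5  112.2] shift [-0.02  0.   -0.01] turn [0.   0.   0.02] F [-0.1  0.2  0.2] w 22.8 g 30.0
```

```bash
python3 -m crank '{"steps":[[[0,0,0.3],[0,0,0]],[[0,0,0.6],[0,0,0]],[[0,0,0.8],[0,0,0]],[[0,0,0.3],[0,0,0]],[[0,0,0],[0,0,0]],[[0,0,0],[0,0,0]]]}'; python3 -c "
from h import *; go(638,-16.3,80,4.6)"
```

```text
time: 4.37
ee_pos: [0.6452, -0.1825, 0.1618]
eef_rot: [0.679, 0.734, -0.0, 0.0]
ft_force: [-0.8, -0.5, -4.4]
width: 0.0229
grip_force: 30.0
t 4.37 p [ 645.2 -182.5  161.8] shift [-0.29  6.65 -3.27] turn [0.   0.   0.02] F [-0.8 -0.5 -4.4] w 22.9 g 30.0
```

```bash
python3 -m crank '{"steps":[[[0,0.4,0],[0,0,0]],[[-0.05,0.8,0],[0,0,0]],[[-0.05,1,0],[0,0,0]],[[-0.05,1,0],[0,0,0]],[[-0.05,1,-0.2],[0,0,0]],[[-0.05,1,-0.6],[0,0,0]],[[-0.04,0.8,-0.8],[0,0,0]],[[0,0.45,-0.8],[0,0,0]],[[0,0.2,-0.6],[0,0,0]],[[0,0,-0.27],[0,0,0]]]}'; python3 -m crank '{"steps":[[[0,0,0],[0,0,0]],[[0,0,0],[0,0,0]],[[0,0,0],[0,0,0]]]}'
python3 - <<'E'
from h import *; go(638,-16.3,40,4.6)
from bench import cams
for n in("top","side"):
    c=cams.camera(n); np.savez(n+"2.npz",**c)
    q=inbox(c,.6,.68,-.04,.02,.05,.078); print(n,len(q), rect(q[:,:2]) if len(q)>5 else "", q.mean(0).round(4))
    if n=="side": cv2.imwrite("pics/s2.png",cv2.resize(c["pixels"][130:330,200:440],None,fx=2.5,fy=2.5))
E
```

```text
time: 5.2
ee_pos: [0.6357, -0.0132, 0.0768]
eef_rot: [0.678, 0.735, -0.001, -0.002]
ft_force: [-1.5, -0.2, -4.3]
width: 0.0228
grip_force: 30.0
time: 5.45
ee_pos: [0.6386, -0.017, 0.0813]
eef_rot: [0.679, 0.734, 0.0, 0.001]
ft_force: [-0.5, -0.8, -2.9]
width: 0.0227
grip_force: 30.0
t 5.45 p [638.6 -17.   81.3] shift [-0.03  0.03 -1.65] turn [0.   0.02 0.04] F [-0.5 -0.8 -2.9] w 22.7 g 30.0
top 0  [nan nan nan]
side 257 [633.8, -9.1, 18.6, 34.7, 24.7] [ 0.6304 -0.007   0.0649]<stdin>:5: RuntimeWarning: Mean of empty slice.
  ret = um.true_divide(
```

View pics/s2.png

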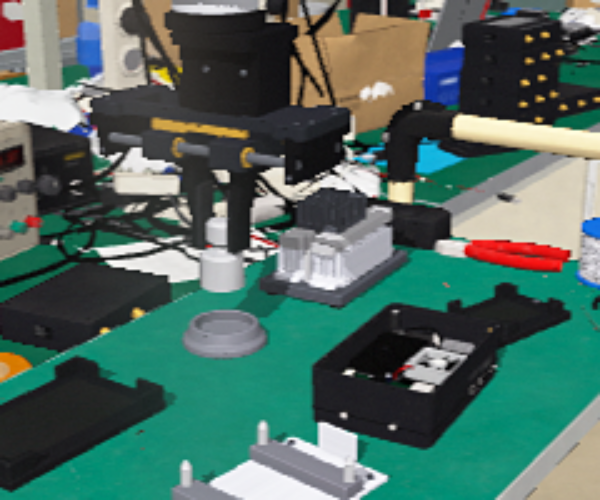

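The weight hangs upright in the fingers above the cup (crop px (220,268) over cup (225,333)). I'll check its centre with a circle fit on the body wall.

```bash
python3 - <<'E'
from h import *
from scipy.optimize import least_squares
c=dict(np.load("side2.npz")); q=inbox(c,.6,.68,-.04,.02,.05,.076)[:,:2]*1000
f=least_squares(lambda p:np.hypot(*(q-p).T)-18,[638,-16],loss="soft_l1"); print(f.x,np.std(f.fun))
q=inbox(c,.58,.7,-.07,.04,.014,.022)[:,:2]*1000; print("cup side-only 637.0,-16.4",rect(q/1000))
E
```

```text
[638.42932969 -18.46381992] 0.5618501809570967
cup side-only 637.0,-16.4 [636.9, -16.6, 52.5, 54.2, 39.3]
```

```bash
python3 -m crank '{"steps":[[[0,0,-0.6],[0,0,0]],[[0,0,-0.5],[0,0,0]],[[0,0,-0.2],[0,0,0]],[[0,0,0],[0,0,0]],[[0,0,0],[0,0,0]]]}'; python3 -c "
from h import *; go(638,-16.3,40,4.6)"
```

```text
time: 5.97
ee_pos: [0.6379, -0.0163, 0.0477]
eef_rot: [0.679, 0.734, -0.0, -0.0]
ft_force: [-0.5, 0.7, -4.1]
width: 0.0231
grip_force: 30.0
t 5.97 p [637.9 -16.3  47.7] shift [ 0.    0.   -0.31] turn [-0.   -0.01  0.03] F [-0.5  0.7 -4.1] w 23.1 g 30.0
```

```bash
python3 -m crank '{"steps":[[[-0.03,0.06,-0.1],[0,0,0]],[[0,0,-0.1],[0,0,0]],[[0,0,-0.08],[0,0,0]],[[0,0,0],[0,0,0]],[[0,0,0],[0,0,0]],[[0,0,0],[0,0,0]]]}'; python3 -c "
from h import *; go(638,-16.3,40,4.6)"
```

```text
time: 6.47
ee_pos: [0.6374, -0.0148, 0.0409]
eef_rot: [0.679, 0.734, 0.0, 0.0]
ft_force: [-0.1, 0.1, -2.9]
width: 0.0231
grip_force: 30.0
t 6.47 p [637.4 -14.8  40.9] shift [ 0.03 -0.06 -0.04] turn [0.   0.   0.02] F [-0.1  0.1 -2.9] w 23.1 g 30.0
```

```bash
python3 -m crank '{"steps":[[[0,0,-0.04],[0,0,0]],[[0,0,-0.03],[0,0,0]],[[0,0,0],[0,0,0]],[[0,0,0],[0,0,0]]]}'; python3 -c "
from h import *; go(638,-16.3,40,4.6)"
```

```text
time: 6.8
ee_pos: [0.6378, -0.0148, 0.0401]
eef_rot: [0.679, 0.734, 0.0, 0.001]
ft_force: [-2.4, -0.2, 6.3]
width: 0.0231
grip_force: 30.0
t 6.8 p [637.8 -14.8  40.1] shift [ 0.01 -0.06 -0.  ] turn [0.   0.01 0.03] F [-2.4 -0.2  6.3] w 23.1 g 30.0
```

```bash
python3 -m crank '{"steps":[[[0,0,0],[0,0,0]],[[0,0,0],[0,0,0]],[[0,0,0],[0,0,0]],[[0,0,0.3],[0,0,0]],[[0,0,0.8],[0,0,0]],[[0,0,1],[0,0,0]],[[0,0,1],[0,0,0]],[[0,0,0.8],[0,0,0]]]}' 50 && python3 -m crank '{"steps":[[[0,-0.5,0],[0,0,0]],[[0,-1,0],[0,0,0]],[[0,-1,0],[0,0,0]],[[0,-1,0],[0,0,0]],[[0,-1,0],[0,0,0]],[[0.1,-1,0],[0,0,0]],[[0.1,-0.8,-0.2],[0,0,0.1]],[[0,-0.4,-0.3],[0,0,0.1]],[[0,0,0],[0,0,0]],[[0,0,0],[0,0,0]]]}' 70
python3 - <<'E'
from h import *; go(642.5,-183.3,60,5.8)
from bench import cams
for n in("top","side"):
    c=cams.camera(n); np.savez(n+"3.npz",**c)
    q=inbox(c,.6,.68,-.05,.02,.058,.068); print(n,len(q), rect(q[:,:2]), q.mean(0).round(4),circ(q[:,:2]))
    q=inbox(c,.58,.71,-.27,-.1,.074,.084); print(n,len(q), rect(q[:,:2]), q.mean(0).round(4))
E
```

```text
time: 7.47
ee_pos: [0.6377, -0.0146, 0.1391]
eef_rot: [0.679, 0.734, 0.001, 0.001]
ft_force: [0.6, 0.6, -0.5]
width: 0.0498
grip_force: 0.0
time: 8.3
ee_pos: [0.6417, -0.1815, 0.1232]
eef_rot: [0.673, 0.74, -0.0, -0.001]
ft_force: [0.1, 1.0, 0.1]
width: 0.0702
grip_force: 0.0
t 8.3 p [ 641.7 -181.5  123.2] shift [ 0.03 -0.07 -2.53] turn [-0.01 -0.02  0.07] F [0.1 1.  0.1] w 70.2 g 0.0
top 141 [638.6, -14.9, 20.7, 20.9, 0.6] [ 0.6384 -0.0148  0.062 ] [638.5 -14.8   8.2]
top 161 [642.8, -170.3, 31.5, 45.5, 5.6] [ 0.6443 -0.1693  0.0783]
side 51 [635.8, -13.3, 16.1, 22.2, 32.0] [ 0.6349 -0.0123  0.0609] [636.  -13.6   8. ]
side 199 [642.9, -184.0, 45.4, 58.1, -82.6] [ 0.6399 -0.18    0.0783]
```

The weight stands home in the cup (top at 62 mm). Next is the small sink, whose top in the side view is centred at (642.9,-184.0), 45 x 58 mm as expected.

```bash
python3 -m crank '{"steps":[[[0.06,-0.08,0],[0,0,0.3]],[[0,0,-0.7],[0,0,0]],[[0,0,-0.9],[0,0,0]],[[0,0,-0.6],[0,0,0]],[[0,0,-0.3],[0,0,0]],[[0,0,0],[0,0,0]],[[0,0,0],[0,0,0]],[[0,0,0],[0,0,0]]]}'; python3 -c "
from h import *; go(643.2,-183.5,60,7)"
```

```text
time: 9.07
ee_pos: [0.6447, -0.1838, 0.0631]
eef_rot: [0.663, 0.749, 0.001, 0.001]
ft_force: [0.2, 0.1, 0.4]
width: 0.0699
grip_force: 0.0
t 9.07 p [ 644.7 -183.8   63.1] shift [-0.06  0.01 -0.12] turn [ 0.    0.02 -0.  ] F [0.2 0.1 0.4] w 69.9 g 0.0
```

```bash
python3 -m crank '{"steps":[[[-0.06,0.01,-0.12],[0,0,0]],[[0,0,0],[0,0,0]],[[0,0,0],[0,0,0]]]}'; python3 -m crank '{"steps":[[[0,0,0],[0,0,0]],[[0,0,0],[0,0,0]],[[0,0,0],[0,0,0]],[[0,0,0],[0,0,0]],[[0,0,0],[0,0,0]],[[0,0,0],[0,0,0]]]}' 36 20; python3 -c "
from h import *; go(643.2,-183.5,60,7)"
```

```text
time: 9.32
ee_pos: [0.6424, -0.1841, 0.059]
eef_rot: [0.663, 0.749, 0.0, 0.0]
ft_force: [0.6, 0.5, 0.6]
width: 0.0701
grip_force: 0.0
time: 9.82
ee_pos: [0.6424, -0.184, 0.0586]
eef_rot: [0.663, 0.749, 0.0, 0.0]
ft_force: [0.5, 0.5, -1.0]
width: 0.044
grip_force: 20.0
t 9.82 p [ 642.4 -184.    58.6] shift [0.03 0.02 0.06] turn [-0.  0.  0.] F [ 0.5  0.5 -1. ] w 44.0 g 20.0
```

```bash
python3 -m crank '{"steps":[[[0,0,0.2],[0,0,0]],[[0,0,0.5],[0,0,0]],[[0,0,0.8],[0,0,0]],[[0,0,0.5],[0,0,0]],[[-0.4,0,0],[0,0,-0.4]],[[-0.9,0,0],[0,0,-0.6]],[[-1,0,0],[0,0,-0.7]],[[-1,0,0],[0,0,-0.7]],[[-1,0.05,0],[0,0,-0.7]],[[-1,0.05,0],[0,0,-0.6]]]}' && python3 -m crank '{"steps":[[[-0.9,0.04,0],[0,0,-0.5]],[[-0.6,0,0],[0,0,-0.1]],[[-0.15,0,-0.3],[0,0,0]],[[0,0,-0.6],[0,0,0]],[[0,0,0],[0,0,0]],[[0,0,0],[0,0,0]],[[0,0,0],[0,0,0]]]}'
python3 - <<'E'
from h import *; go(468.4,-180.5,10.6,-14.5)
from bench import cams
for n in("top","side"):
    c=cams.camera(n); np.savez(n+"4.npz",**c)
    for k,v in {"sink>":(.41,.53,-.24,-.11,.045,.085),"nest":(.41,.53,-.24,-.11,.003,.024)}.items():
        q=inbox(c,*v,70); print(n,k,len(q), rect(q[:,:2]) if len(q)>5 else 0)
    if n=="side": cv2.imwrite("pics/s4.png",cv2.resize(c["pixels"][130:330,300:540],None,fx=2.5,fy=2.5))
E
```

```text
time: 10.65
ee_pos: [0.5089, -0.1815, 0.1095]
eef_rot: [0.776, 0.631, 0.0, 0.001]
ft_force: [0.1, 0.2, -0.2]
width: 0.0436
grip_force: 20.0
time: 11.23
ee_pos: [0.4694, -0.1804, 0.0866]
eef_rot: [0.791, 0.612, 0.0, 0.0]
ft_force: [-0.3, -0.5, -1.5]
width: 0.0438
grip_force: 20.0
t 11.23 p [ 469.4 -180.4   86.6] shift [-0.04 -0.01 -3.04] turn [-0.    0.01 -0.  ] F [-0.3 -0.5 -1.5] w 43.8 g 20.0
top sink> 0 0
top nest 665 [476.8, -152.0, 38.8, 67.5, -17.8]
side sink> 0 0
side nest 537 [466.9, -181.1, 66.3, 91.1, 74.2]
```

View pics/s4.png

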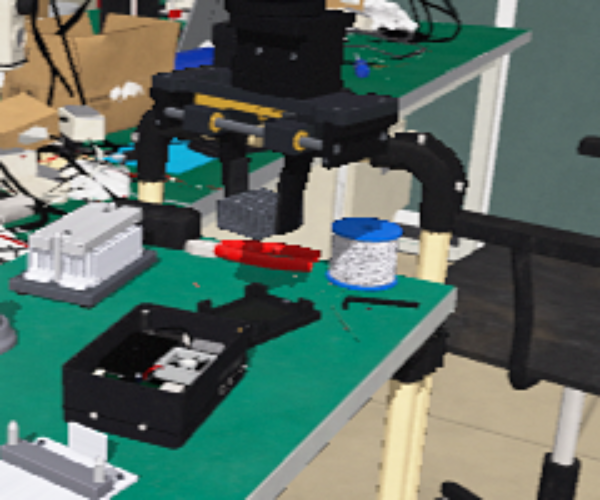

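The sink hangs level (crop px (247,213)) above the nest at (245,315). Lowering.

```bash
python3 -m crank '{"steps":[[[-0.03,0,-0.5],[0,0,0]],[[0,0,-0.9],[0,0,0]],[[0,0,-0.7],[0,0,0]],[[0,0,-0.4],[0,0,0]],[[0,0,-0.2],[0,0,0]],[[0,0,0],[0,0,0]],[[0,0,0],[0,0,0]],[[0,0,0],[0,0,0]]]}'
python3 - <<'E'
from h import *; go(468.4,-180.5,10.6,-14.5)
from bench import cams
c=cams.camera("side"); np.savez("side5.npz",**c)
q=inbox(c,.41,.53,-.24,-.11,.031,.042); print(len(q), rect(q[:,:2]), np.median(q[:,2]))
q=inbox(c,.41,.53,-.24,-.11,.02,.03); print(len(q), rect(q[:,:2]))
E
```

```text
time: 12.0
ee_pos: [0.4686, -0.1807, 0.0196]
eef_rot: [0.791, 0.612, 0.0, 0.001]
ft_force: [0.9, 0.6, -0.7]
width: 0.0438
grip_force: 20.0
t 12.0 p [ 468.6 -180.7   19.6] shift [-0.01  0.01 -0.36] turn [0.01 0.02 0.  ] F [ 0.9  0.6 -0.7] w 43.8 g 20.0
322 [466.9, -178.7, 55.1, 61.7, -16.1] 0.03941859195014888
151 [456.6, -171.4, 36.5, 74.5, 42.0]
```

```bash
python3 -m crank '{"steps":[[[0,0,-0.15],[0,0,0]],[[0,0,-0.12],[0,0,0]],[[0,0,-0.05],[0,0,0]],[[0,0,0],[0,0,0]],[[0,0,0],[0,0,0]]]}'; python3 -m crank '{"steps":[[[0,0,-0.04],[0,0,0]],[[0,0,-0.02],[0,0,0]],[[0,0,0],[0,0,0]],[[0,0,0],[0,0,0]]]}';python3 -c "
from h import *; go(468.4,-180.5,10.6,-14.5)"
```

```text
time: 12.47
ee_pos: [0.4678, -0.1805, 0.0105]
eef_rot: [0.791, 0.612, 0.0, -0.0]
ft_force: [-0.1, -0.2, -0.2]
width: 0.0441
grip_force: 20.0
time: 12.8
ee_pos: [0.4678, -0.1805, 0.0104]
eef_rot: [0.791, 0.612, -0.0, 0.0]
ft_force: [-8.1, 2.9, 20.7]
width: 0.0438
grip_force: 20.0
t 12.8 p [ 467.8 -180.5   10.4] shift [0.03 0.   0.01] turn [ 0.01 -0.01  0.  ] F [-8.1  2.9 20.7] w 43.8 g 20.0
```

```bash
python3 -m crank '{"steps":[[[0,0,0.04],[0,0,0]],[[0,0,0],[0,0,0]]]}'; python3 -m crank '{"steps":[[[0,0,0],[0,0,0]],[[0,0,0],[0,0,0]],[[0,0,0],[0,0,0]],[[0,0,0.3],[0,0,0]],[[0,0,0.8],[0,0,0]],[[0,0,1],[0,0,0]],[[0,0,1],[0,0,0]],[[0.3,0,0.6],[0,0,0.3]],[[0.8,0,0],[0,0,0.7]],[[1,0,0],[0,0,0.7]]]}' 70 && python3 -m crank '{"steps":[[[1,0,0],[0,0,0.7]],[[1,0,0],[0,0,0.7]],[[1,-0.1,0],[0,0,0.6]],[[1,-0.1,0],[0,0,0.3]],[[0.6,-0.1,0],[0,0,0]],[[0.2,-0.1,-0.2],[0,0,0]],[[0,0,0],[0,0,0]],[[0,0,0],[0,0,0]]]}' 80 40
python3 - <<'E'
from h import *; go(641.2,-190.5,46,4.6)
from bench import cams
for n in("top","side"):
    c=cams.camera(n); np.savez(n+"6.npz",**c)
    q=inbox(c,.41,.53,-.24,-.11,.027,.037); print(n,len(q), rect(q[:,:2]), np.median(q[:,2]),np.std(q[:,2]))
    q=inbox(c,.58,.71,-.27,-.1,.05,.06); print(n,len(q), rect(q[:,:2]), q.mean(0).round(4),np.median(q[:,2]))
I=cams.camera("side")["pixels"];cv2.imwrite("pics/s6.png",cv2.resize(I[150:330,300:500],None,fx=3,fy=3))
E
```

```text
time: 12.97
ee_pos: [0.468, -0.1806, 0.0105]
eef_rot: [0.791, 0.612, 0.0, 0.0]
ft_force: [-2.4, 0.8, 10.2]
width: 0.0439
grip_force: 20.0
time: 13.8
ee_pos: [0.5208, -0.1815, 0.1046]
eef_rot: [0.743, 0.669, 0.0, 0.001]
ft_force: [1.1, -0.6, 0.0]
width: 0.0698
grip_force: 0.0
time: 14.47
ee_pos: [0.6393, -0.1906, 0.097]
eef_rot: [0.673, 0.74, -0.0, -0.001]
ft_force: [-0.7, 0.0, -0.3]
width: 0.0799
grip_force: 0.0
t 14.47 p [ 639.3 -190.6   97. ] shift [ 0.08  0.   -2.04] turn [-0.01 -0.02 -0.17] F [-0.7  0.  -0.3] w 79.9 g 0.0
top 139 [468.4, -178.7, 43.2, 55.0, 74.8] 0.03032978298609157 0.00154935441055151
top 971 [639.2, -162.4, 56.5, 64.4, -85.0] [ 0.6389 -0.1589  0.0568] 0.0569187713832664
side 266 [467.3, -180.6, 45.7, 57.1, 75.2] 0.03055114940022957 0.0011232698954037593
side 487 [640.1, -190.6, 55.0, 120.3, -85.8] [ 0.6364 -0.1822  0.0552] 0.05579935666457431
```

View pics/s6.png

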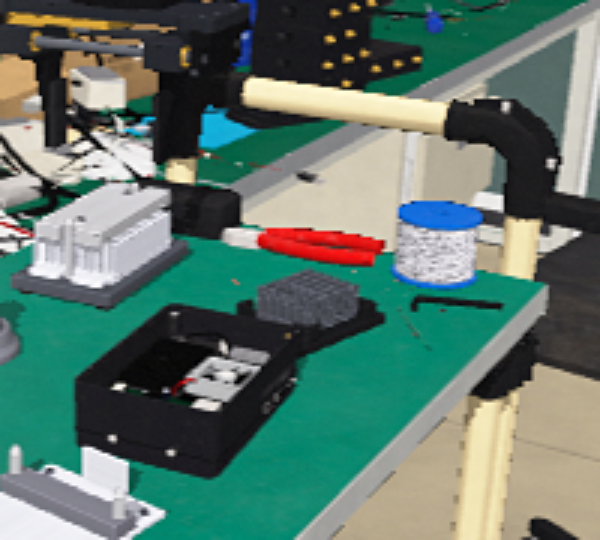

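The small sink lies level in its nest (crop px (308,297)), measured top flat at 31 mm and at 75°, matching the nest. Now the plate.

```bash
python3 -m crank '{"steps":[[[0.08,0,-0.5],[0,0,-0.17]],[[0,0,-0.8],[0,0,0]],[[0,0,-0.4],[0,0,0]],[[0,0,-0.15],[0,0,0]],[[0,0,0],[0,0,0]],[[0,0,0],[0,0,0]],[[0,0,0],[0,0,0]]]}';python3 -c "
from h import *; go(641.2,-190.5,46,4.6)"
```

```text
time: 15.2
ee_pos: [0.6428, -0.1906, 0.0523]
eef_rot: [0.678, 0.735, 0.0, 0.001]
ft_force: [-0.2, 0.8, 0.6]
width: 0.0799
grip_force: 0.0
t 15.2 p [ 642.8 -190.6   52.3] shift [-0.07  0.01 -0.25] turn [ 0.    0.02 -0.  ] F [-0.2  0.8  0.6] w 79.9 g 0.0
```

```bash
python3 -m crank '{"steps":[[[-0.06,0,-0.1],[0,0,0]],[[0,0,-0.1],[0,0,0]],[[0,0,0],[0,0,0]],[[0,0,0],[0,0,0]]]}'; python3 -c "
from h import *; go(641.2,-190.5,46,4.6)"
```

```text
time: 15.53
ee_pos: [0.6407, -0.1905, 0.0463]
eef_rot: [0.678, 0.735, -0.0, -0.0]
ft_force: [-0.8, -0.3, 0.0]
width: 0.0799
grip_force: 0.0
t 15.53 p [ 640.7 -190.5   46.3] shift [ 0.02  0.   -0.01] turn [-0.   -0.   -0.01] F [-0.8 -0.3  0. ] w 79.9 g 0.0
```

```bash
python3 -m crank '{"steps":[[[0.01,0,0],[0,0,0]],[[0,0,0],[0,0,0]],[[0,0,0],[0,0,0]],[[0,0,0],[0,0,0]],[[0,0,0],[0,0,0]],[[0,0,0],[0,0,0]],[[0,0,0],[0,0,0]]]}' 46 45; python3 -c "
from h import *; go(641.2,-190.5,46,4.6)"
```

```text
time: 16.12
ee_pos: [0.6411, -0.1905, 0.0464]
eef_rot: [0.678, 0.735, 0.0, 0.0]
ft_force: [0.9, 0.1, -0.7]
width: 0.0536
grip_force: 45.0
t 16.12 p [ 641.1 -190.5   46.4] shift [ 0.    0.   -0.02] turn [-0.    0.   -0.01] F [ 0.9  0.1 -0.7] w 53.6 g 45.0
```

```bash
python3 -m crank '{"steps":[[[0,0,0.15],[0,0,0]],[[0,0,0.2],[0,0,0]],[[0,0,0.3],[0,0,0]],[[0,0,0.3],[0,0,0]],[[0,0,0.4],[0,0,0]],[[0,0,0],[0,0,0]],[[0,0,0],[0,0,0]]]}'
python3 - <<'E'
from h import *; go(467,160.3,16.4,-6.6)
from bench import cams
c=cams.camera("side"); np.savez("side7.npz",**c)
q=inbox(c,.55,.72,-.28,-.1,.08,.095); print(len(q), rect(q[:,:2]),np.median(q[:,2]))
q=inbox(c,.55,.72,-.28,-.1,.036,.048); print(len(q), rect(q[:,:2]),np.median(q[:,2]))
cv2.imwrite("pics/s7.png",cv2.resize(c["pixels"][130:290,260:460],None,fx=3,fy=3))
E
```

```text
time: 16.7
ee_pos: [0.6416, -0.1907, 0.0812]
eef_rot: [0.678, 0.735, 0.0, 0.001]
ft_force: [0.0, -0.1, -3.5]
width: 0.0537
grip_force: 45.0
t 16.7 p [ 641.6 -190.7   81.2] shift [-6.99 14.04 -2.59] turn [ 0.01  0.02 -2.25] F [ 0.  -0.1 -3.5] w 53.7 g 45.0
529 [640.6, -189.9, 72.0, 119.9, -86.9] 0.090529796135005
517 [641.1, -190.0, 71.1, 111.8, -84.9] 0.04258529670713951
```

View pics/s7.png

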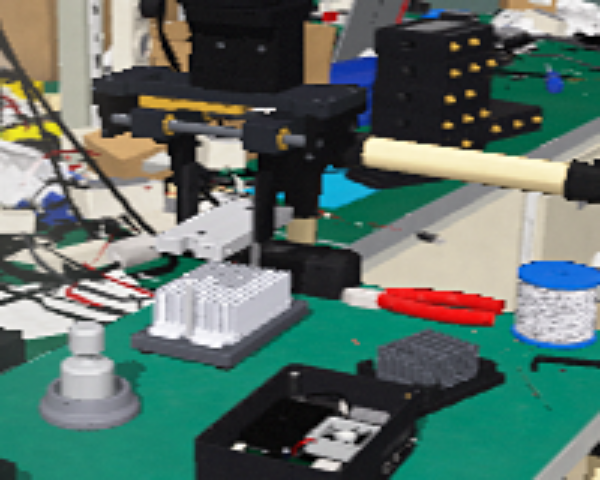

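The plate hangs level (crop px (215,228)) and the large sink stayed on the jig. Carrying it to the rest.

```bash
python3 -m crank '{"steps":[[[0,0,0.7],[0,0,0]],[[0,0,0.7],[0,0,0]],[[-0.1,0.3,0.3],[0,0,0]],[[-0.3,0.6,0],[0,0,-0.15]],[[-0.45,0.9,0],[0,0,-0.2]],[[-0.45,0.9,0],[0,0,-0.2]],[[-0.45,0.9,0],[0,0,-0.2]],[[-0.45,0.9,0],[0,0,-0.2]],[[-0.45,0.9,0],[0,0,-0.2]],[[-0.45,0.9,0],[0,0,-0.2]]]}' && python3 -m crank '{"steps":[[[-0.45,0.9,0],[0,0,-0.2]],[[-0.45,0.9,0],[0,0,-0.2]],[[-0.45,0.9,0],[0,0,-0.2]],[[-0.45,0.9,0],[0,0,-0.2]],[[-0.45,0.9,0],[0,0,-0.1]],[[-0.45,0.9,0],[0,0,0]],[[-0.45,0.9,0],[0,0,0]],[[-0.3,0.6,0],[0,0,0]],[[-0.2,0.4,0],[0,0,0]],[[0,0,0],[0,0,0]]]}' && python3 -m crank '{"steps":[[[0,0,0],[0,0,0]],[[0,0,0],[0,0,0]]]}'; python3 -c "
from h import *; go(467,160.3,16.4,-6.6)"
```

```text
time: 17.58
ee_pos: [0.5623, -0.0314, 0.122]
eef_rot: [0.72, 0.694, -0.0, -0.0]
ft_force: [-0.7, 0.2, -2.7]
width: 0.0535
grip_force: 45.0
time: 18.42
ee_pos: [0.4708, 0.1519, 0.1224]
eef_rot: [0.746, 0.666, 0.0, -0.0]
ft_force: [-0.9, 0.5, -3.0]
width: 0.0535
grip_force: 45.0
time: 18.58
ee_pos: [0.4727, 0.1483, 0.1224]
eef_rot: [0.747, 0.665, -0.0, 0.0]
ft_force: [0.8, -0.8, -2.6]
width: 0.0535
grip_force: 45.0
t 18.58 p [472.7 148.3 122.4] shift [-0.23  0.48 -4.24] turn [0.01 0.   0.02] F [ 0.8 -0.8 -2.6] w 53.5 g 45.0
```

```bash
python3 -m crank '{"steps":[[[-0.12,0.24,0],[0,0,0]],[[-0.11,0.24,-0.5],[0,0,0]],[[0,0,-0.8],[0,0,0]],[[0,0,-0.8],[0,0,0]],[[0,0,-0.5],[0,0,0]],[[0,0,-0.2],[0,0,0]],[[0,0,0],[0,0,0]],[[0,0,0],[0,0,0]],[[0,0,0],[0,0,0]]]}'
python3 - <<'E'
from h import *; go(467,160.3,16.4,-6.6)
from bench import cams
for n in("side","top"):
    c=cams.camera(n); np.savez(n+"8.npz",**c)
    for lo,hi in((.002,.008),(.01,.017),(.019,.033),(.045,.07)):
        q=inbox(c,.4,.54,.07,.25,lo,hi); print(n,lo,len(q), rect(q[:,:2]) if len(q)>5 else 0)
    if n=="side":cv2.imwrite("pics/s8.png",cv2.resize(c["pixels"][210:380,160:370],None,fx=3,fy=3))
E
```

```text
time: 19.33
ee_pos: [0.4673, 0.1617, 0.0536]
eef_rot: [0.747, 0.665, 0.001, 0.0]
ft_force: [-0.8, -0.1, -3.2]
width: 0.0538
grip_force: 45.0
t 19.33 p [467.3 161.7  53.6] shift [-0.01 -0.06 -1.49] turn [-0.01  0.02  0.01] F [-0.8 -0.1 -3.2] w 53.8 g 45.0
side 0.002 1476 [465.5, 157.9, 80.5, 140.9, 82.7]
side 0.01 843 [466.0, 160.4, 80.0, 135.7, 83.7]
side 0.019 193 [457.1, 163.9, 73.1, 137.0, 67.4]
side 0.045 1708 [466.4, 160.6, 71.9, 122.1, 82.8]
top 0.002 531 [483.2, 125.9, 79.9, 137.7, 19.0]
top 0.01 118 [464.0, 126.5, 20.0, 79.8, -6.3]
top 0.019 54 [462.3, 111.0, 36.5, 74.2, -6.3]
top 0.045 677 [463.2, 121.1, 37.7, 56.1, -6.7]
```

View pics/s8.png

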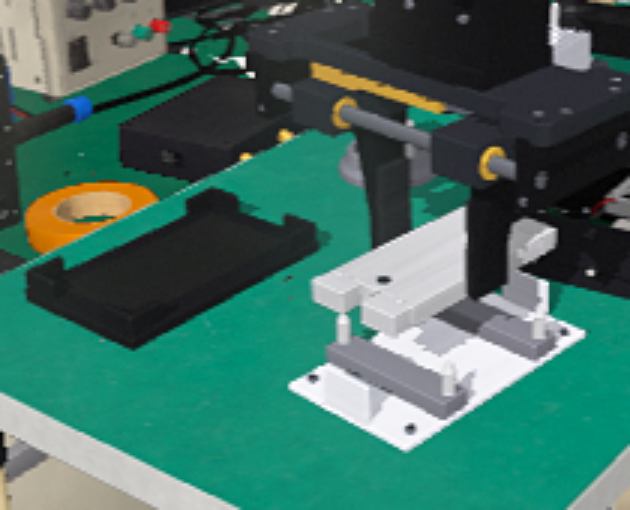

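The plate (crop px (420,270)) hangs level over the pegs; measured centre (466.4,160.6) against the rest's (466.2,160.3). Lowering.

```bash
python3 -m crank '{"steps":[[[0,-0.03,-0.4],[0,0,0]],[[0,0,-0.5],[0,0,0]],[[0,0,-0.3],[0,0,0]],[[0,0,0],[0,0,0]],[[0,0,0],[0,0,0]],[[0,0,0],[0,0,0]]]}'; python3 -c "
from h import *; go(467,160.5,16.4,-6.6)"
```

```text
time: 19.93
ee_pos: [0.4665, 0.1609, 0.0225]
eef_rot: [0.747, 0.665, 0.0, -0.0]
ft_force: [0.1, -0.7, -2.8]
width: 0.0536
grip_force: 45.0
t 19.93 p [466.5 160.9  22.5] shift [ 0.02 -0.02 -0.25] turn [-0. -0.  0.] F [ 0.1 -0.7 -2.8] w 53.6 g 45.0
```

```bash
python3 -m crank '{"steps":[[[0,0,-0.12],[0,0,0]],[[0,0,-0.08],[0,0,0]],[[0,0,-0.03],[0,0,0]],[[0,0,0],[0,0,0]],[[0,0,0],[0,0,0]],[[0,0,0],[0,0,0]]]}'; python3 -c "
from h import *; go(467,160.5,16.4,-6.6)"
```

```text
time: 20.43
ee_pos: [0.4666, 0.1608, 0.0169]
eef_rot: [0.747, 0.665, 0.0, 0.0]
ft_force: [0.1, 0.2, -3.3]
width: 0.0532
grip_force: 45.0
t 20.43 p [466.6 160.8  16.9] shift [ 0.02 -0.01 -0.02] turn [-0.  0.  0.] F [ 0.1  0.2 -3.3] w 53.2 g 45.0
```

```bash
python3 -m crank '{"steps":[[[0,0,-0.02],[0,0,0]],[[0,0,-0.02],[0,0,0]],[[0,0,0],[0,0,0]],[[0,0,0],[0,0,0]]]}'; python3 -c "
from h import *; go(467,160.5,16.4,-6.6)"
```

```text
time: 20.77
ee_pos: [0.4667, 0.1608, 0.0163]
eef_rot: [0.747, 0.665, 0.0, 0.0]
ft_force: [-3.0, -2.0, 5.8]
width: 0.0531
grip_force: 45.0
t 20.77 p [466.7 160.8  16.3] shift [ 0.01 -0.01  0.01] turn [0. 0. 0.] F [-3.  -2.   5.8] w 53.1 g 45.0
```

```bash
python3 -m crank '{"steps":[[[0,0,0],[0,0,0]],[[0,0,0],[0,0,0]],[[0,0,0],[0,0,0]],[[0,0,0.3],[0,0,0]],[[0,0,0.8],[0,0,0]],[[0,0,1],[0,0,0]],[[0,0,1],[0,0,0]],[[0,0,0.8],[0,0,0]],[[0.2,-0.4,0.2],[0,0,0]],[[0.4,-0.8,0],[0,0,0.2]]]}' 75 && python3 -m crank '{"steps":[[[0.47,-0.94,0],[0,0,0.2]],[[0.47,-0.94,0],[0,0,0.2]],[[0.47,-0.94,0],[0,0,0.2]],[[0.47,-0.94,0],[0,0,0.2]],[[0.47,-0.94,0],[0,0,0.2]],[[0.47,-0.94,0],[0,0,0.2]],[[0.47,-0.94,0],[0,0,0.2]],[[0.47,-0.94,0],[0,0,0.2]],[[0.47,-0.94,0],[0,0,0.2]],[[0.47,-0.94,0],[0,0,0.2]]]}' 86 && python3 -m crank '{"steps":[[[0.47,-0.94,0],[0,0,0.2]],[[0.47,-0.94,0],[0,0,0]],[[0.47,-0.94,0],[0,0,0]],[[0.3,-0.5,0],[0,0,0]],[[0,0,0],[0,0,0]],[[0,0,0],[0,0,0]],[[0,0,0],[0,0,0]]]}'
python3 - <<'E'
from h import *; go(641.5,-190,20,4.6)
from bench import cams
for n in("side","top"):
    c=cams.camera(n); np.savez(n+"9.npz",**c)
    for lo,hi in((.01,.017),(.021,.03),(.02,.033)):
        q=inbox(c,.4,.54,.07,.25,lo,hi); print(n,"plate",lo,len(q), rect(q[:,:2]),np.median(q[:,2]),np.std(q[:,2]))
    for lo,hi in((.009,.018),(.036,.048)):
        q=inbox(c,.57,.72,-.28,-.1,lo,hi); print(n,"lsink",lo,len(q), rect(q[:,:2]))
    if n=="side":cv2.imwrite("pics/s9.png",cv2.resize(c["pixels"][160:380,220:420],None,fx=2.7,fy=2.7))
E
```

```text
time: 21.6
ee_pos: [0.4821, 0.1333, 0.1212]
eef_rot: [0.74, 0.673, 0.002, 0.001]
ft_force: [-0.5, -0.1, -1.5]
width: 0.075
grip_force: 0.0
time: 22.43
ee_pos: [0.5996, -0.1054, 0.1189]
eef_rot: [0.679, 0.734, 0.0, 0.0]
ft_force: [-0.3, -0.1, 1.2]
width: 0.0861
grip_force: 0.0
time: 23.02
ee_pos: [0.6417, -0.186, 0.1186]
eef_rot: [0.673, 0.74, 0.0, -0.0]
ft_force: [0.2, 0.2, -0.8]
width: 0.0858
grip_force: 0.0
t 23.02 p [ 641.7 -186.   118.6] shift [-0.01 -0.16 -3.94] turn [-0.01  0.   -0.17] F [ 0.2  0.2 -0.8] w 85.8 g 0.0
side plate 0.01 315 [441.7, 181.1, 40.2, 122.9, 61.5] 0.013960404898416878 0.0018812565567005986
side plate 0.021 1787 [466.1, 159.8, 76.2, 137.0, 83.8] 0.025727068542451048 0.0013371169976014701
side plate 0.02 1853 [466.1, 159.8, 76.2, 137.1, 83.8] 0.025702072363220585 0.001586996136771879
side lsink 0.009 341 [640.6, -187.7, 83.8, 134.0, -85.4]
side lsink 0.036 517 [641.0, -189.4, 69.9, 109.9, -86.3]
top plate 0.01 263 [469.2, 171.7, 79.7, 110.6, 83.4] 0.01474577203146854 0.0014543645252447293
top plate 0.021 2092 [468.3, 160.6, 76.4, 136.4, 84.7] 0.026421440740800772 0.0011040350941919441
top plate 0.02 2110 [468.3, 160.6, 76.4, 136.4, 84.7] 0.026417007256658742 0.0012019926754164416
top lsink 0.009 502 [640.7, -154.0, 66.8, 85.1, 3.9]
top lsink 0.036 629 [640.2, -165.9, 63.7, 70.8, 5.6]
```

View pics/s9.png

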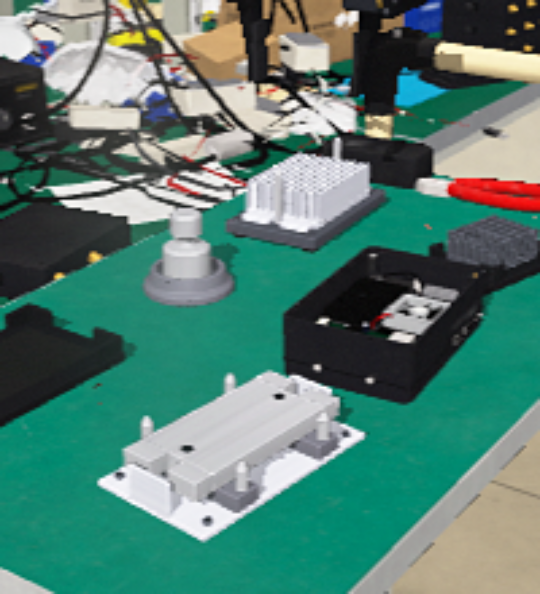

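The plate lies flat on the bars between the four pegs (crop px (235,435)), top at 26 mm as it must be. Now the large sink.

```bash
python3 -m crank '{"steps":[[[0,-0.15,-0.5],[0,0,-0.2]],[[0,0,-0.9],[0,0,0]],[[0,0,-0.8],[0,0,0]],[[0,0,-0.4],[0,0,0]],[[0,0,0],[0,0,0]],[[0,0,0],[0,0,0]],[[0,0,0],[0,0,0]]]}'; python3 -c "
from h import *; go(641.5,-189.8,20,4.5)"
```

```text
time: 23.7
ee_pos: [0.6425, -0.191, 0.0545]
eef_rot: [0.68, 0.734, 0.0, 0.001]
ft_force: [0.1, 0.1, 0.6]
width: 0.0861
grip_force: 0.0
t 23.7 p [ 642.5 -191.    54.5] shift [-0.04  0.05 -1.38] turn [0.   0.02 0.02] F [0.1 0.1 0.6] w 86.1 g 0.0
```

```bash
python3 -m crank '{"steps":[[[-0.02,0.04,-0.3],[0,0,0]],[[0,0,-0.4],[0,0,0]],[[0,0,-0.4],[0,0,0]],[[0,0,-0.2],[0,0,0]],[[0,0,0],[0,0,0]],[[0,0,0],[0,0,0]],[[0,0,0],[0,0,0]]]}'; python3 -c "
from h import *; go(641.5,-189.8,20,4.5)"
```

```text
time: 24.28
ee_pos: [0.6415, -0.19, 0.0211]
eef_rot: [0.68, 0.734, 0.0, 0.0]
ft_force: [-0.3, -0.6, -0.2]
width: 0.0863
grip_force: 0.0
t 24.28 p [ 641.5 -190.    21.1] shift [-0.    0.01 -0.04] turn [-0.    0.01  0.02] F [-0.3 -0.6 -0.2] w 86.3 g 0.0
```

```bash
python3 -m crank '{"steps":[[[0,0,0],[0,0,0]],[[0,0,0],[0,0,0]],[[0,0,0],[0,0,0]],[[0,0,0],[0,0,0]],[[0,0,0],[0,0,0]],[[0,0,0],[0,0,0]]]}' 60 40; python3 -m crank '{"steps":[[[0,0,0.15],[0,0,0]],[[0,0,0.2],[0,0,0]],[[0,0,0.3],[0,0,0]],[[0,0,0.3],[0,0,0]],[[0,0,0.5],[0,0,0]],[[0,0,0],[0,0,0]],[[0,0,0],[0,0,0]]]}'; python3 -c "
from h import *; go(647.1,168.9,14.5,-2.2)"
```

```text
time: 24.78
ee_pos: [0.6415, -0.1901, 0.0211]
eef_rot: [0.68, 0.734, 0.0, 0.0]
ft_force: [0.1, -0.4, 1.8]
width: 0.0677
grip_force: 40.0
time: 25.37
ee_pos: [0.6421, -0.1902, 0.0585]
eef_rot: [0.68, 0.734, 0.001, 0.001]
ft_force: [0.1, -0.6, -3.5]
width: 0.0675
grip_force: 40.0
t 25.37 p [ 642.1 -190.2   58.5] shift [ 0.2  14.36 -1.76] turn [ 0.01  0.03 -1.31] F [ 0.1 -0.6 -3.5] w 67.5 g 40.0
```

```bash
python3 -m crank '{"steps":[[[0,0,0.5],[0,0,0]],[[0,0,0.9],[0,0,0]],[[0,0,0.9],[0,0,0]],[[0,0.3,0.4],[0,0,0]],[[0,0.7,0],[0,0,-0.1]],[[0,0.95,0],[0,0,-0.1]],[[0,0.95,0],[0,0,-0.1]],[[0,0.95,0],[0,0,-0.1]],[[0.05,0.95,0],[0,0,-0.1]],[[0.05,0.95,0],[0,0,-0.1]]]}' && python3 -m crank '{"steps":[[[0,0.95,0],[0,0,-0.1]],[[0,0.95,0],[0,0,-0.1]],[[0.05,0.95,0],[0,0,-0.1]],[[0.05,0.95,0],[0,0,-0.1]],[[0,0.95,0],[0,0,-0.1]],[[0,0.95,0],[0,0,-0.1]],[[0,0.95,0],[0,0,-0.1]],[[0,0.95,0],[0,0,0]],[[0,0.6,0],[0,0,0]],[[0,0.2,0],[0,0,0]]]}' && python3 -m crank '{"steps":[[[0,0,0],[0,0,0]],[[0,0,0],[0,0,0]],[[0,0,0],[0,0,0]]]}'; python3 -c "
from h import *; go(647.1,168.9,15.1,-2.2)"
```

```text
time: 26.2
ee_pos: [0.6433, -0.0445, 0.1244]
eef_rot: [0.699, 0.716, -0.0, -0.0]
ft_force: [0.3, -0.4, -3.9]
width: 0.0676
grip_force: 40.0
time: 27.03
ee_pos: [0.6451, 0.1679, 0.1245]
eef_rot: [0.719, 0.695, 0.0, -0.001]
ft_force: [-0.5, 1.0, -3.8]
width: 0.0675
grip_force: 40.0
time: 27.28
ee_pos: [0.6467, 0.1614, 0.1244]
eef_rot: [0.721, 0.693, -0.0, 0.001]
ft_force: [-0.1, -0.4, -2.2]
width: 0.0679
grip_force: 40.0
t 27.28 p [646.7 161.4 124.4] shift [ 0.02  0.3  -4.37] turn [0.02 0.   0.01] F [-0.1 -0.4 -2.2] w 67.9 g 40.0
```

Next, lower to about 25 mm above the corner tops and check against the nest.

```bash
python3 -m crank '{"steps":[[[0.01,0.2,-0.3],[0,0,0]],[[0,0.1,-0.8],[0,0,0]],[[0,0,-0.9],[0,0,0]],[[0,0,-0.7],[0,0,0]],[[0,0,-0.2],[0,0,0]],[[0,0,0],[0,0,0]],[[0,0,0],[0,0,0]],[[0,0,0],[0,0,0]]]}'
python3 - <<'E'
from h import *; go(647.1,168.9,15.1,-2.2)
from bench import cams
for n in("side","top"):
    c=cams.camera(n); np.savez(n+"10.npz",**c)
    a=c["pixels"].min(-1)
    for lo,hi,d in((.003,.024,60),(.04,.056,None),(.06,.08,None)):
        q=inbox(c,.57,.73,.08,.26,lo,hi,d); print(n,lo,len(q), rect(q[:,:2]) if len(q)>5 else 0)
    if n=="side":cv2.imwrite("pics/s10.png",cv2.resize(c["pixels"][150:330,140:340],None,fx=3,fy=3))
E
```

```text
time: 27.95
ee_pos: [0.6475, 0.1713, 0.0535]
eef_rot: [0.72, 0.694, 0.001, 0.001]
ft_force: [0.5, -0.4, -3.6]
width: 0.0677
grip_force: 40.0
t 27.95 p [647.5 171.3  53.5] shift [-0.01 -0.1  -1.54] turn [-0.01  0.02 -0.01] F [ 0.5 -0.4 -3.6] w 67.7 g 40.0
side 0.003 2207 [644.8, 169.1, 90.3, 142.2, 87.1]
side 0.04 493 [627.5, 184.3, 61.9, 130.2, 59.4]
side 0.06 1412 [647.0, 173.0, 88.9, 94.4, 89.4]
top 0.003 519 [646.1, 113.1, 32.6, 92.3, -2.2]
top 0.04 181 [649.9, 120.9, 15.5, 60.2, -2.5]
top 0.06 148 [665.1, 129.1, 17.1, 40.8, 22.3]
```

View pics/s10.png

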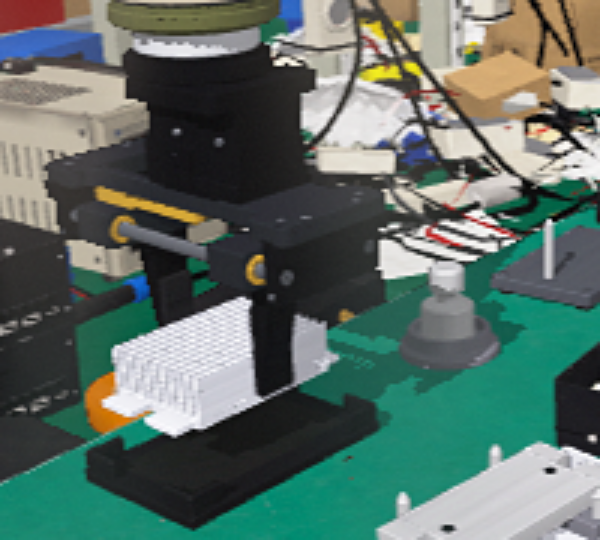

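The sink (crop px (220,370)) hangs level above the nest (235,460), maybe slightly toward +y; I'll measure it by brightness once the arm has settled.

```bash
python3 -m crank '{"steps":[[[-0.01,-0.1,0],[0,0,0]],[[0,0,0],[0,0,0]],[[0,0,0],[0,0,0]],[[0,0,0],[0,0,0]]]}'
python3 - <<'E'
from h import *; go(647.1,168.9,15.1,-2.2)
from bench import cams
c=cams.camera("side"); d=dict(c); d["z_map"]=np.where(c["pixels"].min(-1)>110,c["z_map"],0).astype(np.float32)
def ib(lo,hi):
    P=cloud(d); m=(P[...,0]>.57)&(P[...,0]<.73)&(P[...,1]>.08)&(P[...,1]<.27)&(P[...,2]>lo)&(P[...,2]<hi)&(d["z_map"]>0)
    m=cv2.morphologyEx(m.astype(np.uint8),cv2.MORPH_OPEN,np.ones((2,2),np.uint8))>0
    return P[m]
for lo,hi in((.047,.058),(.06,.08),(.07,.08)):
    q=ib(lo,hi); print(lo,len(q),rect(q[:,:2]),"y",np.percentile(q[:,1],[.5,99.5]).round(4),"x",np.percentile(q[:,0],[.5,99.5]).round(4))
E
```

```text
time: 28.38
ee_pos: [0.6464, 0.1686, 0.0523]
eef_rot: [0.72, 0.694, 0.0, 0.0]
ft_force: [-0.2, 0.3, -3.8]
width: 0.068
grip_force: 40.0
t 28.38 p [646.4 168.6  52.3] shift [ 0.03  0.01 -1.49] turn [-0.    0.   -0.01] F [-0.2  0.3 -3.8] w 68.0 g 40.0
0.047 487 [405.9, 423.2, 122.3, 740.9, -46.8] y [0.1158 0.6514] x [0.1077 0.6793]
0.06 1178 [481.2, 341.6, 112.2, 963.9, -46.3] y [0.1257 0.6514] x [0.1077 0.6803]
0.07 846 [480.9, 341.5, 110.0, 963.9, -46.2] y [0.1258 0.6514] x [0.1077 0.6796]
```

```bash
python3 - <<'E'
from h import *; go(647.1,168.9,15.1,-2.2)
from bench import cams
c=cams.camera("side"); br=c["pixels"].min(-1)>100
P=cloud(c); 
for lo,hi in((.043,.053),(.06,.078),(.07,.078)):
    m=br&(P[...,0]>.57)&(P[...,0]<.73)&(P[...,1]>.08)&(P[...,1]<.27)&(P[...,2]>lo)&(P[...,2]<hi)
    n,l,s,_=cv2.connectedComponentsWithStats(m.astype(np.uint8)); 
    for i in range(1,n):
        if s[i,4]<8: m[l==i]=0
    q=P[m]; print(lo,len(q),rect(q[:,:2]),"y",np.percentile(q[:,1],[0,.5,99.5,100]).round(4),"x",np.percentile(q[:,0],[.5,99.5]).round(4))
E
```

```text
t 28.43 p [646.3 168.7  52.2] shift [ 0.03  0.01 -1.48] turn [-0.    0.   -0.02] F [ 0.1 -0.4 -3.4] w 67.7 g 40.0
0.043 405 [625.2, 182.0, 64.1, 130.9, 59.1] y [0.1122 0.1127 0.2306 0.231 ] x [0.6098 0.6804]
0.06 1190 [643.2, 170.4, 82.4, 96.0, 87.6] y [0.1223 0.1245 0.2182 0.2195] x [0.6026 0.6809]
0.07 863 [643.2, 170.1, 82.1, 95.9, 86.9] y [0.1223 0.1249 0.2175 0.2195] x [0.6092 0.6807]
```

The sink sits about 2 mm too far in +y relative to the nest; correct and lower.

```bash
python3 -m crank '{"steps":[[[0,-0.08,-0.2],[0,0,0]],[[0,0,-0.4],[0,0,0]],[[0,0,-0.4],[0,0,0]],[[0,0,-0.2],[0,0,0]],[[0,0,0],[0,0,0]],[[0,0,0],[0,0,0]],[[0,0,0],[0,0,0]]]}'; python3 -c "
from h import *; go(646.6,167,15.1,-2.2)"
```

```text
time: 29.07
ee_pos: [0.6464, 0.167, 0.0222]
eef_rot: [0.72, 0.694, 0.0, -0.0]
ft_force: [0.3, -0.3, -3.1]
width: 0.0675
grip_force: 40.0
t 29.07 p [646.4 167.   22.2] shift [ 0.01  0.   -0.29] turn [-0.    0.   -0.02] F [ 0.3 -0.3 -3.1] w 67.5 g 40.0
```

```bash
python3 -m crank '{"steps":[[[0,0,-0.12],[0,0,0]],[[0,0,-0.1],[0,0,0]],[[0,0,-0.04],[0,0,0]],[[0,0,0],[0,0,0]],[[0,0,0],[0,0,0]],[[0,0,0],[0,0,0]]]}'; python3 -m crank '{"steps":[[[0,0,-0.03],[0,0,0]],[[0,0,0],[0,0,0]],[[0,0,0],[0,0,0]]]}'; python3 -c "
from h import *; go(646.6,167,15.1,-2.2)"
```

```text
time: 29.57
ee_pos: [0.6463, 0.1668, 0.0157]
eef_rot: [0.72, 0.694, 0.0, 0.0]
ft_force: [0.2, -0.6, -3.3]
width: 0.0676
grip_force: 40.0
time: 29.82
ee_pos: [0.6465, 0.1668, 0.0151]
eef_rot: [0.72, 0.694, 0.0, 0.0]
ft_force: [-1.2, 0.5, -0.7]
width: 0.0675
grip_force: 40.0
t 29.82 p [646.5 166.8  15.1] shift [0.01 0.01 0.  ] turn [-0.    0.01 -0.02] F [-1.2  0.5 -0.7] w 67.5 g 40.0
```

```bash
python3 -m crank '{"steps":[[[0,0,-0.02],[0,0,0]],[[0,0,0],[0,0,0]],[[0,0,0],[0,0,0]]]}'; python3 -m crank '{"steps":[[[0,0,0],[0,0,0]],[[0,0,0],[0,0,0]],[[0,0,0],[0,0,0]],[[0,0,0.3],[0,0,0]],[[0,0,0.8],[0,0,0]],[[0,0,1],[0,0,0]],[[0,0,1],[0,0,0]],[[0,0,1],[0,0,0]],[[0,0,1],[0,0,0]],[[0,0,1],[0,0,0]]]}' 84 && python3 -m crank '{"steps":[[[-0.3,-0.5,0.5],[0,0,0]],[[-0.5,-0.9,0],[0,0,0]],[[-0.5,-0.9,0],[0,0,0]],[[-0.5,-0.9,0],[0,0,0]],[[-0.5,-0.9,0],[0,0,0]],[[-0.3,-0.5,0],[0,0,0]],[[0,0,0],[0,0,0]],[[0,0,0],[0,0,0]]]}'
python3 - <<'E'
from h import *; go(646.6,167,15.1,-2.2)
from bench import cams
for n in("side","top"):
    c=cams.camera(n); br=c["pixels"].min(-1)>90; P=cloud(c)
    for nm,b in {"lsink":(.57,.73,.08,.26,.032,.045),"ears":(.57,.73,.08,.26,.009,.018),"shell":(.38,.56,-.1,.07,.012,.05),"ssink":(.41,.53,-.24,-.11,.026,.038),"weight":(.58,.7,-.06,.04,.056,.07),"plate":(.4,.54,.07,.25,.021,.03)}.items():
        m=(P[...,0]>b[0])&(P[...,0]<b[1])&(P[...,1]>b[2])&(P[...,1]<b[3])&(P[...,2]>b[4])&(P[...,2]<b[5])
        if nm in("lsink","ears"): m&=br
        k,l,s,_=cv2.connectedComponentsWithStats(m.astype(np.uint8))
        for i in range(1,k):
            if s[i,4]<8: m[l==i]=0
        q=P[m]; print(n,nm,len(q),rect(q[:,:2]) if len(q) else 0,(np.median(q[:,2])*1000).round(1) if len(q) else 0)
    cv2.imwrite(f"pics/{n}11.png",c["pixels"] if n=="top" else cv2.resize(c["pixels"][160:380,140:420],None,fx=2.7,fy=2.7))
E
```

```text
time: 30.07
ee_pos: [0.6464, 0.1668, 0.0151]
eef_rot: [0.72, 0.694, 0.0, 0.0]
ft_force: [-3.4, -1.9, 5.0]
width: 0.0677
grip_force: 40.0
time: 30.9
ee_pos: [0.6462, 0.1668, 0.1687]
eef_rot: [0.72, 0.694, 0.0, 0.0]
ft_force: [0.6, 0.5, 0.1]
width: 0.084
grip_force: 0.0
time: 31.57
ee_pos: [0.5814, 0.0511, 0.1801]
eef_rot: [0.721, 0.693, 0.0, 0.001]
ft_force: [0.2, 0.0, 0.1]
width: 0.0839
grip_force: 0.0
t 31.57 p [581.4  51.1 180.1] shift [ 2.61  4.64 -6.6 ] turn [0.   0.01 0.  ] F [0.2 0.  0.1] w 83.9 g 0.0
side lsink 1158 [645.2, 168.4, 71.0, 96.0, 87.3] 36.7
side ears 453 [645.0, 172.1, 76.7, 120.6, -86.9] 13.3
side shell 2745 [466.0, -12.4, 92.0, 145.3, -84.6] 28.9
side ssink 279 [466.5, -179.4, 46.3, 59.5, 75.2] 30.7
side weight 66 [635.1, -13.1, 19.9, 21.0, -21.0] 60.8
side plate 1770 [465.4, 160.3, 76.2, 136.4, 82.9] 25.7
top lsink 71 [632.3, 207.3, 17.8, 35.8, -0.4] 37.1
top ears 171 [644.2, 222.8, 22.9, 68.2, 15.0] 13.6
top shell 739 [476.5, -72.9, 31.5, 92.4, 17.9] 24.3
top ssink 192 [468.6, -178.8, 43.6, 56.0, 75.0] 32.2
top weight 116 [637.8, -16.6, 17.3, 22.5, -0.3] 62.2
top plate 1242 [472.1, 187.3, 74.6, 85.2, -84.3] 26.3
```

View pics/side11.png

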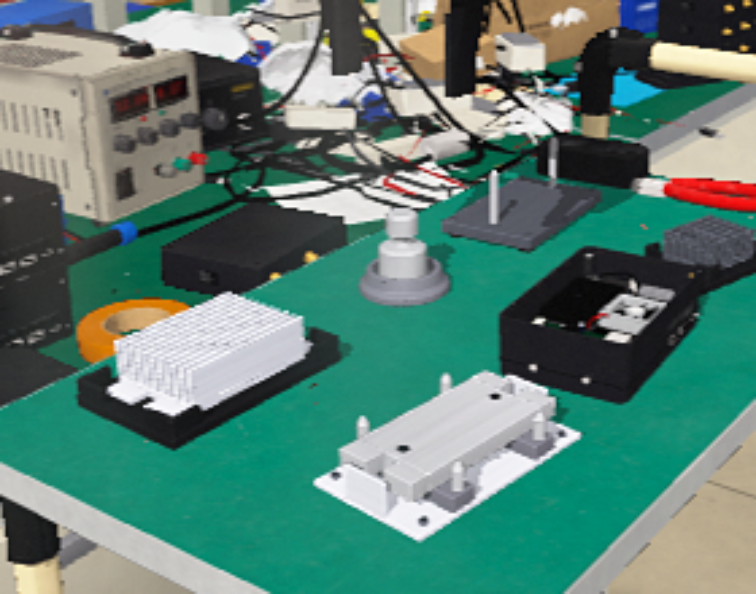

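All four parts are home: large sink (210,350) in its nest with the ears at 13 mm, plate between the pegs (450,430), weight in the cup (405,260), small sink (710,245) in its nest. The shell is unmoved.

```bash
python3 -c "
from bench import ticket; print(ticket.close_job())"
```

```text
the job is handed in; nothing more can be done
None
```

I took the stack apart in the order asked and handed the job in at about 32 s; in the last images all four parts lie flat in their places and the computer shell has not moved, but the hand-in gave no verdict.

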